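# Roll the sander roller up the gutter into its seat

### The job

The copper-coloured sander roller is lying at the low end of the sloped gutter on the tool-repair bench. With your fingertips push it up the gutter at an easy pace, over the crest, until it drops into the dip against the red stop plate and stays there without rolling back; push only, never pinch, lift or fling it or jam it hard. Then take the hand away, and leave the grinder, the jar, the grey spare roller and the wrench where they are.

Things in the scene. Friction and masses are not known exactly. Their poses are not given: they have to be found in the camera images.
- roller: Idler roller of a belt sander: copper-coloured, smooth, hollow cylinder 50 mm in diameter and 66 mm long with dark ends and steel hubs, about 0.25 kg (0.18 to 0.33). Lies across the gutter; origin at its centre, y along its axis (across the gutter), x and z turn as it rolls. Starts at the low end, resting against the two yellow lugs. Left alone on the ramp it rolls back down. Slides easily on the smooth gutter (friction about 0.3).
- gutter: Gutter stand, fixed: aluminium channel 76 mm wide inside, blue side walls 4 mm thick, 20 mm above its floor, on a 270 x 100 mm foot. Origin on the bench under its middle; x points (level) to the high end with the red stop, y across, z up. Its floor rises at 7 degrees from (x -145, z 22) to the crest (x 60, z 47 mm), then falls at 9 degrees to the stop. At the start the roller's centre is at (x -113, z 51) mm.
- ramp (a point): Middle of the low edge of the ramp floor, on its surface. x up along the ramp, y across, z square to its floor; the roller's centre rides 25 mm above this plane. Here two yellow lugs (12 mm wide, 10 mm thick, 30 mm above the floor) stand at the side walls and hold the roller; the open gap between them, 52 mm wide, lets closed fingers in behind the roller.
- crest (a point): Middle of the crest line on the channel floor, where the ramp ends and the dip begins; axes as the gutter's. Once its centre is past the crest the roller tends to roll into the dip by itself.
- seat (a point): Where the roller's centre is when it lies in the dip against the red stop plate: 25 mm before the stop's face, 35 mm beyond the crest, 67 mm above the bench (gutter frame x 95 mm); axes as the gutter's. The plate is 6 mm thick, as wide as the channel, its top 85 mm above the bench.
- grinder: Grey cordless angle grinder, about 290 mm long, 65 mm wide (guard disc 116 mm) and 70 mm high, lying beside the gutter along its far side, 0.95 kg, loose. Origin on the bench under its middle, x along it towards the disc. Bystander: leave alone.
- grease: Small grease jar with green lid, 54 mm in diameter, 60 mm high, loose, on the robot's side of the gutter. Origin under its middle. Bystander: leave alone.
- spare: Grey spare roller standing on end beyond the high end of the gutter, 48 mm in diameter, 62 mm high, loose. Origin under its middle. Bystander: leave alone.
- wrench: Steel wrench, 160 mm long, lying on the robot's side of the gutter, loose. Origin under its middle. Bystander: leave alone.
Not all that is in view belongs to the job. Of the things like the roller, leave any that is purple; of the rest the larger one is meant.

How it is judged (in metres and radians):
On the way:
1. the roller is being pushed up the ramp by the fingers, still in the gutter (x of roller in the frame of gutter between -0.06 and 0.06 m and contact force between the fingers and roller above 0.1 N and z of roller in the frame of ramp below 0.033 m), for 0.05 s.
At the end, for the whole second after the job is handed in: The roller lies at rest in the dip against the red stop: its centre within 8 mm of the seat point, no more than 6 mm short of the stop along the gutter, its axis across the gutter within 0.2 rad, carried by the gutter; the robot is clear of everything (distance between roller and seat below 0.008 m and x of roller in the frame of gutter above 0.089 m and angle between the y axis of roller and the y axis of gutter, either way round below 0.2 rad and linear speed of roller below 0.02 m/s and angular speed of roller below 0.5 rad/s and contact force between roller and gutter above 0.5 N); the robot touches nothing.
It fails at once if the roller is lifted more than 10 mm off the gutter floor (z of roller in the frame of ramp above 0.035 m).
It fails at once if the roller leaves the gutter (z of roller in the frame of gutter below 0.04 m or x of roller in the frame of gutter below -0.14 m or y of roller in the frame of gutter above 0.03 m or y of roller in the frame of gutter below -0.03 m).
It fails at once if the roller is flung or let run (faster than 0.5 m/s) (linear speed of roller above 0.5 m/s).
It fails at once if the roller is squeezed or jammed (over 35 N from the fingers) (contact force between the fingers and roller above 35 N).
It fails at once if the grinder, jar, spare roller or wrench is disturbed (moved over 15 mm) (distance of any of grinder, grease, spare, wrench from where it was at the start of the episode above 0.015 m).
It also fails if it takes over 48 s, if anything falls off the work surface, if the arm or the gripper's body presses on something with over 40 N, if the wrist force passes 120 N, or if a joint passes its speed limit or range.

### The arm

A 6-joint arm with a two-finger parallel gripper is mounted at the origin on the work surface. World frame = base frame: x ahead of the robot, y to its left, z up, the work surface at z = 0. Lengths are in mm, angles in rad, forces in N, time in s.
With the tool pointing down it reaches from about 400 to 925 mm from the base axis. Payload 12.5 kg.
Tool frame: the origin (TCP) lies midway between the tips of the shut fingers; the grasp point (between the pads) lies 19 mm behind it; x points along the fingers, y is the direction in which the jaws open and shut, and the axes are right-handed (so a half turn about x gives the same grasp; the last joint's range is limited). The gripper opens to 95 mm and grips with 3 to 60 N. Pads are 20 mm wide; open, the fingers measure 119 mm over their backs; the gripper's body (75 mm by 180 mm) begins 59 mm behind the grasp point.
Start: joints at [1.168, 0.491, 1.559, -0, 1.092, -0.106], TCP at [182.771, 597.697, 214.661] pointing down, gripper open.
Joint ranges: [-3.1, 3.1], [-0.84, 2.19], [0.05, 2.79], [-1.13, 4.28], [0.06, 2.93], [-2.69, 2.69]. Speed limits (rad/s): [2.22, 2.22, 2.79, 3.14, 3.14, 3.14].

### API

Orientations are given as [roll, pitch, yaw] about the fixed x, y, z axes, in that order (R = Rz(yaw) Ry(pitch) Rx(roll)).
In Python, from cell import sensors, read_camera, get_calibration, order gives the robot as it stands. The module is installed in compiled form; this text tells all that it offers.
- The arm moves only by the tool servo_tool, never from a script. Its argument "steps" is text: rows parted by semicolons, each of 7 numbers parted by spaces: the shift along the tool's x, y, z in mm, then the turn, a rotation vector about the tool's x, y, z in rad, then the finger opening in mm, from 0 to 95.1. A call has exactly 8 rows; each row shifts and turns the pose as measured when the row begins, along the tool's axes as they then stand; what a row does not reach is not made up. A row lasts 1/10 s, in which the tool goes at most 50 mm and 8.59 degrees, less where a joint would pass 70% of its speed; a pose out of reach is approached as far as the arm can. A call is refused whole if a number of a shift passes 50 or a number of a turn 0.15, either way. A call with a gripper value outside its range is refused whole. The fingers move at their own pace and stop on an object; the grip force is fixed at half the most. Time passes only in rows, so rows that do not move let the fingers close, or fill a call up. It gives the time, the measured TCP pose, the force and the opening at its end, in the units of the state.
- sensors.state(): the state, without advancing time (a new reading comes with each control period).
- read_camera(name): name is "scene" or "top" or "wrist"; returns (picture, depth): 420x560x3 uint8, blue, green, red; 420x560 float32, mm along the optical axis (not along the pixel's ray), 0 where there is no reading.
- get_calibration(name): a dict with "mtx" (3x3 intrinsics, pixels), "distortion" ([k1, k2, p1, p2, k3] as OpenCV has them; the pictures are not rectified), "R" (3x3) and "t" (3): a world point X has camera coordinates R X + t. Camera axes: x right, y down, z forward; pixel columns grow to the right and rows downward; lengths in mm; the calibration is good to about 2 mm. A picture is of the moment at which its call begins: read the wrist's pose just before it. get_calibration takes no time and is no camera call; for the wrist camera it gives the pose at the moment of the call.
- order.job_done(): hands the job in, once; it reports no verdict.
The state is a dict: "t": time; "joints": joint angles; "qvel": joint speeds; "tau": joint torques, N m; "eef_pos": TCP position; "tcp_rot": TCP orientation; "ft_force": force on the tool from outside, world axes, zero at the start; "moment": the same for the moment, N m; "opening": opening from 0.0 (shut) to 1.0 (fully open).
Only numpy, scipy, OpenCV 4.12 (cv2) and the standard library are available. Lean on these libraries where they do the work, as an engineer would, in place of code of your own. Each camera call takes 0.05 s, during which the arm holds its last target.

## Working session

There is one attempt and no reset: what is moved stays moved. The work goes in short steps, Python scripts to look and compute and a tool call to move; the robot and the scene stay as the last step left them, time stands still between calls to the robot, and variables do not carry over. Pictures are saved under pics/ and viewed, and the job is handed in when it is done.

Besides the shell and the picture viewer there is one more tool, called as name(argument=value, ...) on one line, values as JSON. servo_tool: Moves the arm, as the interface text tells. Its arguments: {"type":"object","properties":{"steps":{"type":"string"}},"required":["steps"]}

```bash
mkdir -p pics; cat > h.py <<'E'
import numpy as np, cv2
from cell import sensors, read_camera, get_calibration, order
def snap(n,f):
    im,d=read_camera(n); cv2.imwrite('pics/'+f+'.png',im); np.save('pics/'+f+'.npy',d); return im,d
def w(n,d,u,v,cal=None):
    c=cal or get_calibration(n); z=float(np.median(d[v-1:v+2,u-1:u+2]))
    p=cv2.undistortPoints(np.array([[[u,v]]],float),np.array(c['mtx']),np.array(c['distortion'])).ravel()
    return np.array(c['R']).T@(np.array([p[0]*z,p[1]*z,z])-np.array(c['t']).ravel())
E
python3 - <<'E'
from h import *
print(sensors.state())
for n in ('scene','top'): snap(n,n+'0')
E
```

```text
{'t': 0.0, 'joints': array([ 1.16842846e+00,  4.91534794e-01,  1.55945053e+00, -8.68124892e-06,
        1.09169579e+00, -1.05594684e-01]), 'qvel': array([ 0.00015401, -0.00189157, -0.00131774, -0.00021715, -0.00035628,
        0.00115021]), 'tau': array([-3.12258657e-03, -6.12618899e+01, -2.58189815e+01,  6.91917655e-02,
        4.81384818e-02, -1.01985456e-04]), 'eef_pos': array([182.6534701 , 597.4593344 , 214.07676288]), 'tcp_rot': array([-1.66931739,  1.56970784, -1.96608657]), 'ft_force': array([ 0.84570804,  0.2328089 , -0.38690509]), 'moment': array([-0.00178624,  0.01109482,  0.02373428]), 'opening': 1.0027928073125114}
```

View pics/scene0.png

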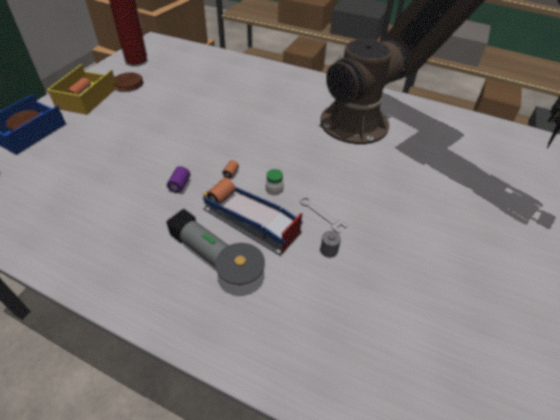

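View pics/top0.png

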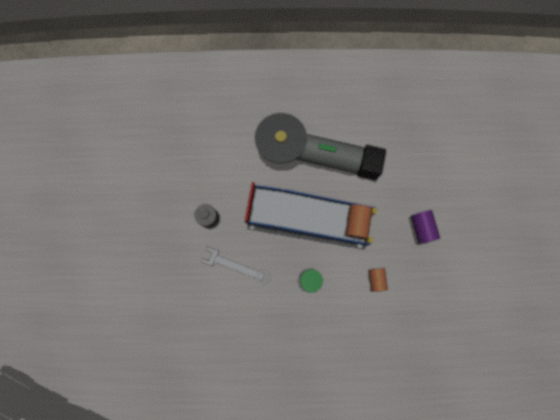

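Candidates for the roller, in top-view pixels, are copper in the gutter (359,221), a smaller copper one (378,279) and purple (425,227). The one in the gutter is the larger of the non-purple two, so it fits. I'll confirm it in a crop and measure.

```bash
python3 - <<'E'
from h import *
im=cv2.imread('pics/top0.png'); c=cv2.resize(im[165:305,230:450],None,fx=3.6,fy=3.6,interpolation=cv2.INTER_CUBIC); cv2.imwrite('pics/topc.png',c)
d=np.load('pics/top0.npy')
for n,u,v in [('roller',359,221),('small',378,279),('purple',425,227),('jar',311,280),('spare',206,214),('wrA',212,258),('wrB',264,277),('floor hi',270,210),('floor lo',335,217),('stop',250,203),('grinder',280,136),('bench',300,330)]:
    print(n,w('top',d,u,v).round(1))
E
```

```text
roller [ 553.6 -212.5   74.9]
small [ 432.8 -256.2   34.8]
purple [ 542.2 -361.6   47.7]
jar [ 433.3 -110.3   58.8]
spare [574.5 110.2  61.4]
wrA [483.8 105.2   7. ]
wrB [440.9 -10.   -1.5]
floor hi [584.5 -25.8  43.2]
floor lo [ 569.2 -168.2   30.6]
stop [594.2  15.1  77.3]
grinder [743.9 -49.5  67.7]
bench [324.5 -88.1  -1.7]
```

View pics/topc.png

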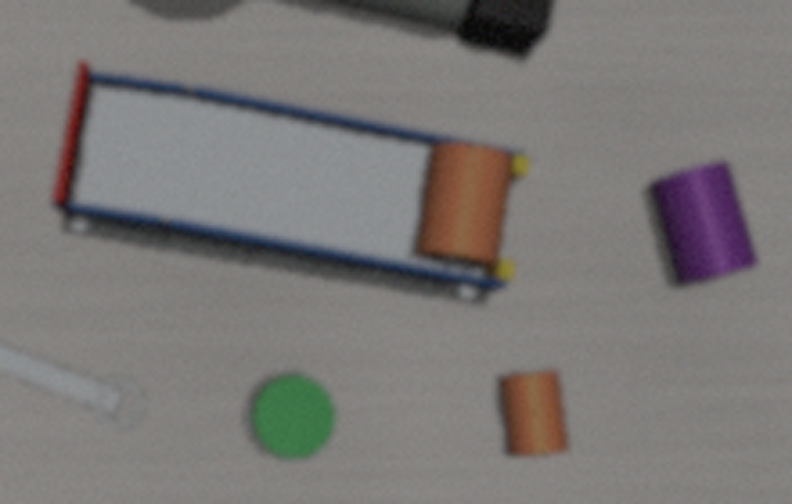

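The crop shows the copper roller at crop (463,203) between the blue walls, against the yellow lugs (519,165) and (505,268). The red stop is at (72,135). Next I'll fit the gutter pose by ray-plane intersection.

```bash
cat >> h.py <<'E'
def ray(n,u,v,z):
    c=get_calibration(n); R=np.array(c['R']);t=np.array(c['t']).ravel()
    p=cv2.undistortPoints(np.array([[[u,v]]],float),np.array(c['mtx']),np.array(c['distortion'])).ravel()
    o=-R.T@t; q=R.T@np.array([p[0],p[1],1]); return o+q*(z-o[2])/q[2]
E
python3 - <<'E'
from h import *
P={}
for n,u,v,z in [('stopL',84,65,85),('stopR',60,205,85),('lugL',519,163,52),('lugR',505,268,52),('wLhi',190,92,67),('wRhi',163,218,67),('wLlo',430,138,47),('wRlo',400,267,47),('rollTop',465,203,75)]:
    P[n]=ray('top',u/3.6+230,v/3.6+165,z); print(n,P[n].round(1))
s=(P['stopL']+P['stopR'])/2; l=(P['lugL']+P['lugR'])/2
dv=(s-l)[:2]; print(s,l,np.hypot(*dv),np.arctan2(dv[1],dv[0]))
for a,b in(('wLlo','wLhi'),('wRlo','wRhi')):
    e=(P[b]-P[a])[:2]; print(np.arctan2(e[1],e[0]))
e=(P['stopL']-P['stopR'])[:2];print(np.hypot(*e),np.arctan2(e[1],e[0])+np.pi/2)
# depth based roller: points above z 60 near it
d=np.load('pics/top0.npy');pts=[]
for v in range(200,245):
  for u in range(335,380):
    p=w('top',d,u,v)
    if p[2]>56: pts.append(p)
pts=np.array(pts);print(len(pts),pts.mean(0),pts.max(0),pts.min(0))
x,y=(pts[:,:2]-pts[:,:2].mean(0)).T
print(cv2.minAreaRect(pts[:,:2].astype(np.float32)))
E
```

```text
stopL [635.2   7.5  85. ]
stopR [553.2  21.4  85. ]
lugL [ 579.6 -250.8   52. ]
lugR [ 516.7 -239.4   52. ]
wLhi [622.2 -54.   67. ]
wRhi [547.3 -37.3  67. ]
wLlo [ 596.4 -198.6   47. ]
wRlo [ 518.7 -177.6   47. ]
rollTop [ 552.8 -212.8   75. ]
[594.20611104  14.45064353  85.        ] [ 548.16876014 -245.09921561   52.        ] 263.6011514769963 1.3952483070644497
1.394224019840539
1.3695855382968607
83.1294850965074 1.4038625796750783
731 [ 553.77201428 -213.42223668   69.91027568] [ 590.54573052 -186.82003519   75.87754435] [ 518.86107486 -245.12637233   56.07336602]
((554.4681396484375, -215.1673126220703), (49.3929328918457, 67.76748657226562), 79.1934814453125)
```

```bash
cat >> h.py <<'E'
from scipy.spatial.transform import Rotation as Ro
YAW=1.395; U=np.array([np.cos(YAW),np.sin(YAW),0]); V=np.array([-U[1],U[0],0]); O=np.array([572.7,-106.7,0])
def G(x,y=0,z=0): return O+U*x+V*y+np.array([0,0,z])
def tg(p): q=np.asarray(p)-O; return np.array([q@U,q@V,q[2]])
def pose():
    s=sensors.state(); return s,np.array(s['eef_pos']),Ro.from_euler('xyz',s['tcp_rot'])
def goal(sign=1):  # tool x down, y = sign*V
    x=np.array([0,0,-1.]); y=sign*V; return Ro.from_matrix(np.c_[x,y,np.cross(x,y)])
def to(p,sign=1):
    s,e,R=pose(); return R.inv().apply(np.asarray(p)-e), (R.inv()*goal(sign)).as_rotvec()
def rep(p=None,sign=1):
    s,e,R=pose(); print('t',s['t'],'world',e.round(1),'gutter',tg(e).round(1),'F',np.round(s['ft_force'],1),'rot',to(e,sign)[1].round(3),'j',np.round(s['joints'],2))
    if p is not None: print('shift',to(p,sign)[0].round(1))
E
python3 - <<'E'
from h import *
s,e,R=pose();print(R.as_matrix().round(3))
for sg in (1,-1): rep(G(-185,0,200),sg)
E
```

```text
[[-0.     0.292  0.956]
 [-0.001  0.956 -0.292]
 [-1.    -0.001 -0.   ]]
t 0.1 world [182.7 597.5 214.1] gutter [625.1 507.2 214.1] F [1.1 0.6 0.5] rot [-1.692e+00 -1.000e-03  1.000e-03] j [ 1.17  0.49  1.56 -0.    1.09 -0.11]
shift [  14.8 -743.   601.2]
t 0.1 world [182.7 597.5 214.1] gutter [625.1 507.2 214.1] F [1.1 0.6 0.5] rot [1.45e+00 1.00e-03 1.00e-03] j [ 1.17  0.49  1.56 -0.    1.09 -0.11]
shift [  14.8 -743.   601.2]
```

servo_tool(steps="0 0 45 0.07 0 0 8;0 0 45 0.07 0 0 8;0 0 45 0.07 0 0 8;0 0 45 0.07 0 0 8;0 0 45 0.07 0 0 8;0 0 45 0.07 0 0 8;0 0 45 0.07 0 0 8;0 0 45 0.07 0 0 8")

```text
t: 0.9
eef_pos: [492.0, 409.0, 210.8]
tcp_rot: [-1.53, 1.565, -2.399]
ft_force: [0.3, 1.0, -0.2]
opening: 0.389
```

```bash
python3 -c "
from h import *
rep(G(-185,0,200),-1)"
```

```text
t 0.9 world [492.  409.  210.8] gutter [493.6 169.6 210.8] F [ 0.3  1.  -0.2] rot [0.878 0.003 0.005] j [ 0.59  0.52  1.52 -0.    1.11 -0.11]
shift [  13.2 -413.8  563.9]
```

servo_tool(steps="0 -26 38 0.07 0 0 8;0 -23 40 0.07 0 0 8;0 -20 41 0.07 0 0 8;0 -18 42 0.07 0 0 8;0 -15 43 0.07 0 0 8;0 -12 44 0.07 0 0 8;0 -9 45 0.07 0 0 8;0 -6 45 0.07 0 0 8")

```text
t: 1.7
eef_pos: [523.9, 29.9, 208.9]
tcp_rot: [-1.096, 1.562, -2.549]
ft_force: [0.4, 0.3, -0.2]
opening: 0.081
```

```bash
python3 -c "
from h import *
rep(G(-185,0,200),-1)"
```

```text
t 1.7 world [523.9  29.9 208.9] gutter [126.   71.9 208.9] F [ 0.4  0.3 -0.2] rot [0.294 0.005 0.007] j [-0.07  0.36  1.81 -0.01  0.98 -0.18]
shift [ 10.4 -21.  318.4]
```

servo_tool(steps="1 -3 45 0.04 0 0 8;1 -1 45 0.04 0 0 8;1 1 45 0.04 0 0 8;1 3 45 0.04 0 0 8;1 5 45 0.04 0 0 8;1 7 45 0.04 0 0 8;1 9 30 0.03 0 0 8;0 8 10 0.02 0 0 8")

```text
t: 2.5
eef_pos: [547.3, -300.1, 201.3]
tcp_rot: [-1.013, 1.56, -2.776]
ft_force: [-0.6, 1.0, -0.3]
opening: 0.083
```

```bash
python3 -c "
from h import *
rep(G(-185,0,200),-1)
snap('scene','scene1');snap('top','top1');snap('wrist','wrist1')
im=cv2.imread('pics/wrist1.png');print(im.shape)"
```

```text
t 2.5 world [ 547.3 -300.1  201.3] gutter [-194.8   -8.8  201.3] F [-0.6  1.  -0.3] rot [-0.016  0.005  0.009] j [-0.6   0.51  1.57 -0.01  1.07 -0.41]
shift [ 1.3 -9.  -9.7]
(420, 560, 3)
```

View pics/wrist1.png

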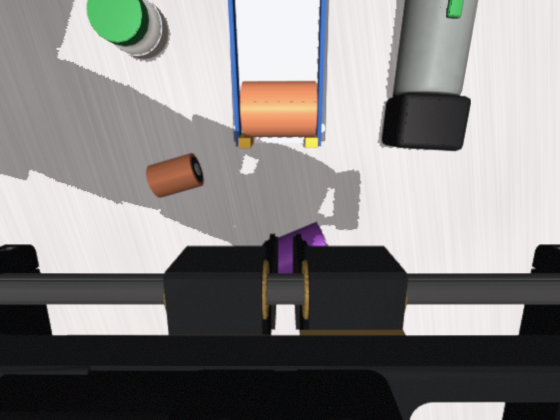

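The wrist view shows the roller at (279,108) against the lug tops (245,142) and (312,142), with the blue walls running straight up the picture. The purple roller at (300,240) is behind the fingers. I'll use this view to check the centre line.

```bash
python3 - <<'E'
from h import *
d=np.load('pics/wrist1.npy')
for n,u,v,z in [('lugL',245,142,52),('lugR',312,142,52),('roller L',244,108,None),('roller',279,108,None),('roller R',315,108,None),('rollerR top',279,84,None),('wallLhi',233,20,57),('wallRhi',325,20,57),('wallLlo',238,120,46),('wallRlo',321,120,46),('floor',279,40,None),('purple',300,236,None)]:
    if z: p=ray('wrist',u,v,z); print(n,'ray',p.round(1),'g',tg(p).round(1))
    p=w('wrist',d,u,v); print(n,'dep',p.round(1),'g',tg(p).round(1))
E
```

```text
lugL ray [ 519.6 -237.1   52. ] g [-137.7   29.5   52. ]
lugL dep [ 519.7 -237.1   52.7] g [-137.7   29.4   52.7]
lugR ray [ 582.3 -249.    52. ] g [-138.4  -34.3   52. ]
lugR dep [ 582.3 -249.    52.1] g [-138.4  -34.3   52.1]
roller L dep [ 528.1 -208.5   75.5] g [-108.    26.1   75.5]
roller dep [ 557.7 -214.1   76.1] g [-108.4   -4.1   76.1]
roller R dep [ 588.1 -219.9   75.7] g [-108.8  -35.    75.7]
rollerR top dep [ 561.4 -193.7   65.1] g [-87.7  -4.1  65.1]
wallLhi ray [ 532.3 -134.2   57. ] g [-34.1  35.   57. ]
wallLhi dep [ 532.1 -133.5   54.7] g [-33.5  35.3  54.7]
wallRhi ray [ 610.2 -149.2   57. ] g [-35.3 -44.3  57. ]
wallRhi dep [ 617.8 -136.     6.6] g [-21.  -49.5   6.6]
wallLlo ray [ 516.7 -215.8   46. ] g [-117.2   36.1   46. ]
wallLlo dep [ 516.5 -215.8   45. ] g [-117.2   36.2   45. ]
wallRlo ray [ 594.5 -230.6   46. ] g [-118.2  -43.1   46. ]
wallRlo dep [ 594.7 -230.6   44.4] g [-118.2  -43.3   44.4]
floor dep [ 568.7 -151.8   34. ] g [-45.1  -3.9  34. ]
purple dep [ 558.4 -287.1  206.5] g [-180.1  -17.5  206.5]
```

```bash
cat >> h.py <<'E'
O=G(4,-3.7); YAW=1.387; U=np.array([np.cos(YAW),np.sin(YAW),0]); V=np.array([-U[1],U[0],0])
E
python3 - <<'E'
from h import *
rep(G(-182,0,37),-1)
for p in ([519.6,-237.1,52],[582.3,-249,52],[532.3,-134.2,57],[610.2,-149.2,57],[594.2,14.5,85],[553,-213,75]): print(tg(p).round(1))
E
```

```text
t 2.65 world [ 547.7 -297.   201.3] gutter [-195.7   -6.5  201.3] F [-0.3  0.4 -0.1] rot [-0.004  0.005  0.009] j [-0.6   0.5   1.57 -0.01  1.07 -0.41]
shift [164.3  -5.1 -14.5]
[-141.9   32.    52. ]
[-142.2  -31.8   52. ]
[-38.4  38.4  57. ]
[-39. -41.  57.]
[119.1   4.7  85. ]
[-112.1    3.6   75. ]
```

servo_tool(steps="22 -2 -6 0 0.003 0.004 8;22 -2 -5 0 0.003 0.004 8;22 -1 -3 0 0 0 8;22 0 0 0 0 0 8;22 0 0 0 0 0 8;22 0 0 0 0 0 8;20 0 0 0 0 0 8;10 0 0 0 0 0 8")

```text
t: 3.45
eef_pos: [546.4, -266.0, 38.0]
tcp_rot: [2.359, 1.568, 0.62]
ft_force: [0.0, 0.1, -0.1]
opening: 0.084
```

```bash
python3 -c "
from h import *
rep(G(-155,0,37),-1)
d=snap('wrist','wrist2')"
```

```text
t 3.45 world [ 546.4 -266.    38. ] gutter [-165.5    0.4   38. ] F [ 0.   0.1 -0.1] rot [ 0.015 -0.002 -0.002] j [-0.56  0.68  1.75  0.    0.7  -0.4 ]
shift [  1.1   0.6 -10.5]
```

View pics/wrist2.png

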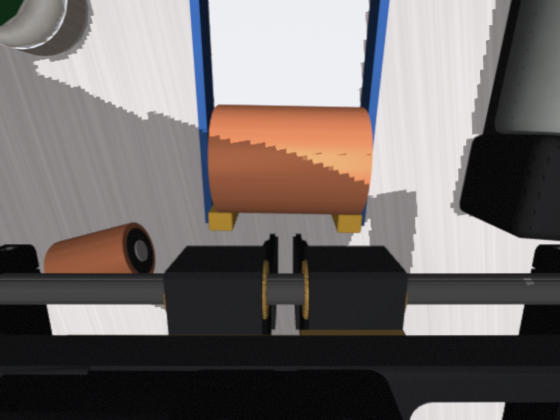

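The fingers (x 285) sit centred between the lugs (222, 348). I'll move forward gently.

servo_tool(steps="0 0 -4 0.007 0 0 8;0 0 -4 0.007 0 0 8;0 0 -3 0 0 0 8;0 0 -3 0 0 0 8;0 0 -3 0 0 0 8;-0.3 0 -3 0 0 0 8;-0.4 0 -3 0 0 0 8;-0.4 0 -3 0 0 0 8")

```text
t: 4.3
eef_pos: [552.8, -237.6, 42.7]
tcp_rot: [1.57, 1.565, -0.182]
ft_force: [-0.3, -0.6, -0.0]
opening: 0.08
```

```bash
python3 -c "
from h import *
rep(G(-135,0,38),-1)
d=snap('wrist','wrist3')"
```

```text
t 4.3 world [ 552.8 -237.6   42.7] gutter [-136.4   -0.7   42.7] F [-0.3 -0.6 -0. ] rot [ 0.002 -0.    -0.006] j [-0.52  0.67  1.77  0.    0.69 -0.34]
shift [ 4.7 -0.7 -1.4]
```

View pics/wrist3.png

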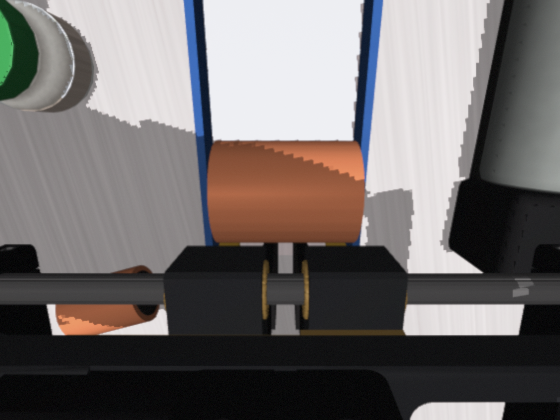

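servo_tool(steps="0.5 0 -3 0 0 0 8;0.5 0 -4 0 0 0 8;0.3 0 -4 0 0 0 8;0 0 -4 0 0 0 8;0 0 -4 0 0 0 8;0 0 -4 0 0 0 8;0 0 -4 0 0 0 8;0 0 -4 0 0 0 8")

```text
t: 5.15
eef_pos: [558.8, -204.3, 41.1]
tcp_rot: [1.612, 1.565, -0.14]
ft_force: [0.6, -0.5, 1.1]
opening: 0.089
```

```bash
cat >> h.py <<'E'
def chk(f):
    rep(None,-1); im,d=snap('wrist',f); m=cv2.inRange(cv2.cvtColor(im,cv2.COLOR_BGR2HSV),(3,90,50),(15,255,255)); m[260:]=0
    _,l,st,c=cv2.connectedComponentsWithStats(m); i=1+st[1:,4].argmax(); print('blob',st[i]); 
    cal=get_calibration('wrist'); P=[]
    for v in range(st[i][1]+3,st[i][1]+st[i][3]-3,3):
        for u in range(st[i][0]+5,st[i][0]+st[i][2]-5,5):
            if l[v,u]==i: P.append(tg(w('wrist',d,u,v,cal)))
    P=np.array(P); a=P[P[:,2]>P[:,2].max()-3]; print('roller top gutter',np.median(a,0).round(1))
E
python3 -c "
from h import *
chk('wrist4')"
```

```text
t 5.15 world [ 558.8 -204.3   41.1] gutter [-102.5   -0.5   41.1] F [ 0.6 -0.5  1.1] rot [ 0.002 -0.    -0.006] j [-0.46  0.67  1.79  0.    0.68 -0.28]
blob [  204   141   164   106 16564]
roller top gutter [-65.   -0.4  81. ]
```

View pics/wrist4.png

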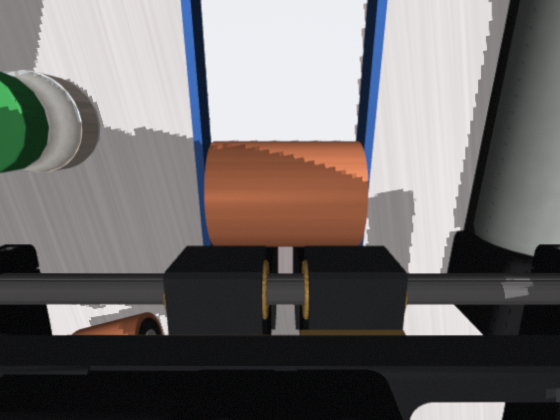

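The roller is moving straight up the ramp with the fingers; its top is at gutter x −65, z 81, as expected. I'll keep pushing.

servo_tool(steps="-0.5 0 -4 0 0 0 8;-0.5 0 -4 0 0 0 8;-0.5 0 -4 0 0 0 8;-0.5 0 -4 0 0 0 8;-0.5 0 -4 0 0 0 8;-0.5 0 -4 0 0 0 8;-0.5 0 -4 0 0 0 8;-0.5 0 -4 0 0 0 8")

```text
t: 6.0
eef_pos: [565.0, -169.7, 45.5]
tcp_rot: [1.63, 1.565, -0.122]
ft_force: [0.1, -0.7, 0.9]
opening: 0.083
```

```bash
python3 -c "
from h import *
chk('wrist5')"
```

```text
t 6.0 world [ 565.  -169.7   45.5] gutter [-67.4  -0.3  45.5] F [ 0.1 -0.7  0.9] rot [ 0.002 -0.    -0.005] j [-0.4   0.65  1.8   0.    0.68 -0.22]
blob [  205   141   163   106 16551]
roller top gutter [-29.9  -0.7  85.4]
```

servo_tool(steps="-0.5 0 -4 0 0 0 8;-0.5 0 -4 0 0 0 8;-0.5 0 -4 0 0 0 8;-0.5 0 -4 0 0 0 8;-0.5 0 -4 0 0 0 8;-0.5 0 -4 0 0 0 8;-0.5 0 -4 0 0 0 8;-0.5 0 -4 0 0 0 8")

```text
t: 6.85
eef_pos: [571.2, -135.2, 49.9]
tcp_rot: [1.647, 1.565, -0.105]
ft_force: [-1.5, -2.2, 0.8]
opening: 0.085
```

```bash
python3 -c "
from h import *
chk('wrist6')"
```

```text
t 6.85 world [ 571.2 -135.2   49.9] gutter [-32.4  -0.1  49.9] F [-1.5 -2.2  0.8] rot [ 0.002 -0.    -0.005] j [-0.35  0.64  1.8   0.    0.69 -0.17]
blob [  205   141   163   106 16538]
roller top gutter [ 5.1 -0.5 89.8]
```

servo_tool(steps="-0.6 0 -4 0 0 0 8;-0.6 0 -4 0 0 0 8;-0.6 0 -4 0 0 0 8;-0.6 0 -4 0 0 0 8;-0.6 0 -4 0 0 0 8;-0.6 0 -4 0 0 0 8;-0.6 0 -4 0 0 0 8;-0.6 0 -4 0 0 0 8")

```text
t: 7.7
eef_pos: [577.5, -100.7, 55.1]
tcp_rot: [1.659, 1.566, -0.093]
ft_force: [0.1, -0.8, 0.6]
opening: 0.083
```

```bash
python3 -c "
from h import *
chk('wrist7')"
```

```text
t 7.7 world [ 577.5 -100.7   55.1] gutter [ 2.7  0.  55.1] F [ 0.1 -0.8  0.6] rot [ 0.002 -0.    -0.005] j [-0.29  0.64  1.8   0.    0.7  -0.11]
blob [  206   141   162   105 16385]
roller top gutter [40.  -0.8 94. ]
```

View pics/wrist7.png

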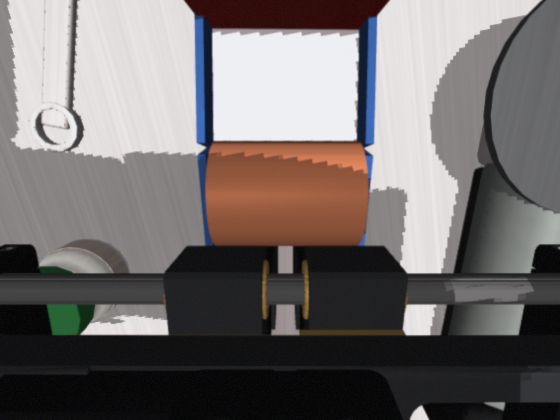

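The view shows the roller at (286,192), just short of the crest kink (y≈150), with the stop ahead. I'll slow down for the crest.

servo_tool(steps="-0.4 0 -3 0 0 0 8;-0.4 0 -3 0 0 0 8;-0.4 0 -3 0 0 0 8;-0.3 0 -2.5 0 0 0 8;-0.3 0 -2.5 0 0 0 8;-0.2 0 -2 0 0 0 8;-0.2 0 -2 0 0 0 8;-0.2 0 -2 0 0 0 8")

```text
t: 8.55
eef_pos: [581.4, -78.8, 57.8]
tcp_rot: [1.71, 1.566, -0.042]
ft_force: [0.3, 0.4, -1.1]
opening: 0.086
```

```bash
python3 -c "
from h import *
chk('wrist8')"
```

```text
t 8.55 world [581.4 -78.8  57.8] gutter [25.   0.2 57.8] F [ 0.3  0.4 -1.1] rot [ 0.002 -0.001 -0.005] j [-0.25  0.63  1.8   0.    0.7  -0.07]
blob [  206   140   162   106 16324]
roller top gutter [62.3 -0.6 96.1]
```

View pics/wrist8.png

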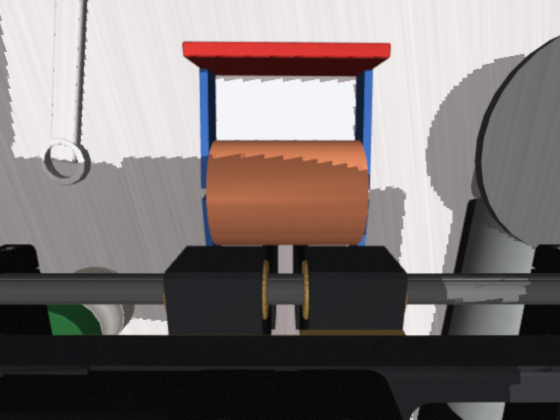

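servo_tool(steps="0 0 -2 0 0 0 8;0 0 -2 0 0 0 8;0 0 -2 0 0 0 8;0 0 -2 0 0 0 8;0 0 -2 0 0 0 8;0 0 -1.5 0 0 0 8;0 0 -1 0 0 0 8;0 0 0 0 0 0 8")

```text
t: 9.4
eef_pos: [583.8, -64.9, 57.7]
tcp_rot: [1.769, 1.566, 0.017]
ft_force: [-0.5, -0.4, -0.1]
opening: 0.083
```

```bash
python3 -c "
from h import *
chk('wrist9')"
```

```text
t 9.4 world [583.8 -64.9  57.7] gutter [39.1  0.4 57.7] F [-0.5 -0.4 -0.1] rot [ 0.003 -0.001 -0.005] j [-0.22  0.63  1.8   0.    0.7  -0.04]
blob [  207    96   161   109 14909]
roller top gutter [92.2 -0.9 90.7]
```

View pics/wrist9.png

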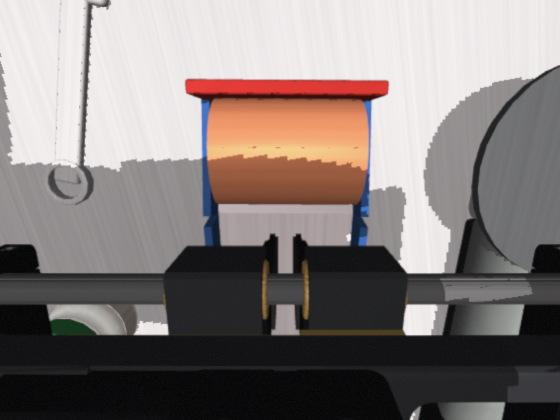

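The roller has rolled over the crest and lies against the red stop: blob top at y 96, stop at y 88. I'll pull the hand back and up.

servo_tool(steps="-5 0 4 0 0 0 8;-12 0 4 0 0 0 8;-20 0 4 0 0 0 8;-25 0 4 0 0 0 8;-25 0 4 0 0 0 8;-25 0 4 0 0 0 8;-15 0 0 0 0 0 8;0 0 0 0 0 0 8")

```text
t: 10.25
eef_pos: [578.0, -92.4, 195.4]
tcp_rot: [1.618, 1.563, -0.136]
ft_force: [-0.4, -0.7, -0.3]
opening: 0.084
```

servo_tool(steps="0 0 0 0 0 0 8;0 0 0 0 0 0 8;0 0 0 0 0 0 8;0 0 0 0 0 0 8;0 0 0 0 0 0 8;0 0 0 0 0 0 8;0 0 0 0 0 0 8;0 0 0 0 0 0 8")

```text
t: 11.05
eef_pos: [576.7, -92.4, 192.6]
tcp_rot: [1.835, 1.568, 0.081]
ft_force: [-1.2, 0.6, 0.2]
opening: 0.082
```

```bash
python3 - <<'E'
from h import *
chk('w10'); chk('w11')
d=np.load('pics/w11.npy')
snap('scene','scene2')
E
```

```text
t 11.05 world [576.7 -92.4 192.6] gutter [ 10.8   2.3 192.6] F [-1.2  0.6  0.2] rot [ 0.001 -0.001 -0.003] j [-0.27  0.45  1.69  0.    0.99 -0.09]
blob [ 246   75   85   63 4333]
roller top gutter [97.9  0.7 90.4]
t 11.1 world [576.7 -92.4 192.6] gutter [ 10.8   2.4 192.6] F [0.1 0.1 0.5] rot [ 0.001 -0.001 -0.003] j [-0.27  0.45  1.69  0.    0.99 -0.09]
blob [ 246   75   85   63 4345]
roller top gutter [97.8  0.6 90.4]
```

View pics/w11.png

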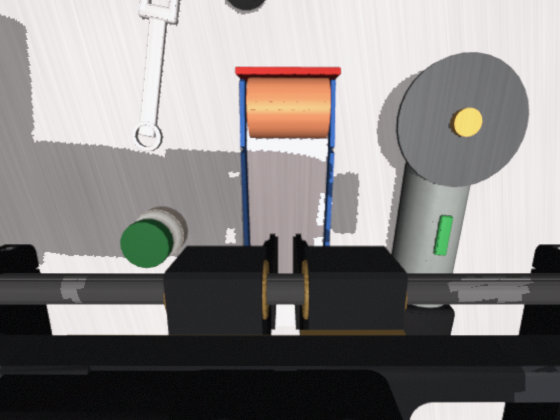

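View pics/scene2.png

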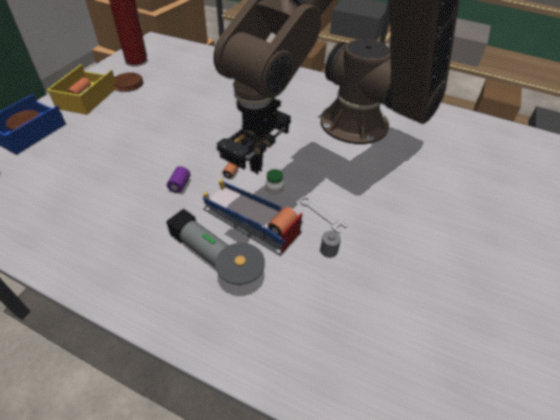

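The roller lies still and square against the stop at (288,107), and the bystanders sit at the same pixels as before. The hand is clear, so I'm handing in.

```bash
python3 -c "
from h import *
print(order.job_done())"
```

```text
the job is handed in; nothing more can be done
None
```

The copper roller is in the dip against the red stop, and I handed the job in at about 11 s of the 48 s allowed. I pushed it up the gutter from behind with nearly shut fingertips at about 40 mm/s. I slowed at the crest, it rolled into the dip by itself, and I then lifted the hand clear.

**Roller position:** In the wrist picture it looked square and touching the stop. Two pictures 0.05 s apart gave the top of the roller at gutter x ≈ 98 mm and z ≈ 90 mm. The seat implies 95 and 92 mm, so the difference is within my measuring error.

**Forces and bystanders:** The wrist force readings between moves stayed under about 3 N. By eye, the grinder, jar, spare roller and wrench are at the same places in the scene picture as at the start; I did not measure them again.

**Disagreement:** The top and wrist cameras differed by about 4 mm on where the gutter lies. I went by the wrist view, and the fingers passed between the lugs with no sign of contact.

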